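# Load the ribbon cradle and check the tension arm

### The arm

A 7-joint arm with a two-finger parallel gripper is mounted at the origin on the work surface. World frame = base frame: x ahead of the robot, y to its left, z up, the work surface at z = 0. Lengths are in m, angles in rad, forces in N, time in s.
With the tool pointing down it reaches from about 0.35 to 0.9 m from the base axis. Payload 8.1 kg.
Tool frame: the origin (TCP) lies where the fingers leave the gripper's body, on its centre line; the fingertips stand 66 mm ahead of it and the grasp point (between the pads) lies 47 mm ahead of it (arm.tip_reach is the distance from the TCP to the fingertips, in m); z points along the fingers, y is the direction in which the jaws open and shut (so a half turn about z gives the same grasp; the last joint's range is limited). The gripper opens to 92 mm and grips with 3 to 60 N. Pads are 19 mm wide; open, the fingers measure 130 mm over their backs; the gripper's body (75 mm by 190 mm) begins 47 mm behind the grasp point.
Start: joints at [-1.296, 0.434, 0.025, 1.573, -0.012, 1.134, -0.075], TCP at [0.231, 0.581, 0.292] pointing down, gripper open.
Joint ranges: [-2.62, 2.62], [-0.44, 2.09], [-1.27, 1.32], [0.08, 2.57], [-1.32, 4.46], [0.12, 2], [-2.74, 2.74]. Speed limits (rad/s): [2.22, 2.22, 3.01, 3.01, 3.14, 3.14, 3.14].

### API

Orientations are given as a rotation vector (axis times angle).
In Python, from cell import arm gives the robot as it stands.
- The arm moves only by the tool carry_out, never from a script. Its argument "plan" is a list of rows, each a list of 5 numbers: the shift along the world's x, y, z in cm, then the turn about the world's z in rad, then the finger opening in cm, from 0 to 9.18. In form: [[tx, ty, tz, spin, fingers], ...]. A call has 1 to 20 rows; each row is the pose to reach, as a shift and turn from the pose measured when the call began; what a row does not reach only later rows make up. A row lasts 1/10 s, in which the tool goes at most 50 mm and 8.59 degrees, less where a joint would pass 70% of its speed; a pose out of reach is approached as far as the arm can. A call with a gripper value outside its range is refused whole. The fingers move at their own pace and stop on an object; "squeeze" is the grip in N (left out, the last holds). Time passes only in rows, so rows that repeat a pose let the fingers close. It gives the time, the measured TCP pose, the force and the opening at its end, in the units of the state.
- arm.observe(): the state, without advancing time (a new reading comes with each control period).
- arm.get_image(name): name is "scene" or "top" or "wrist"; returns (picture, depth): 480x640x3 uint8, red, green, blue; 480x640 float32, m along the optical axis (not along the pixel's ray), 0 where there is no reading.
- arm.get_calibration(name): a dict with "intrinsics" (3x3 intrinsics, pixels), "D" ([k1, k2, p1, p2, k3] as OpenCV has them; the pictures are not rectified), "rvec" (rotation vector, rad) and "tvec" (3), from world to camera coordinates, as OpenCV has them; the wrist camera has in their place "tool_from_camera" (4x4, takes a point from camera to tool coordinates, whose origin is the TCP and whose axes are the flange's). Camera axes: x right, y down, z forward; pixel columns grow to the right and rows downward; lengths in m; the calibration is good to about 2 mm. A picture is of the moment at which its call begins: read the wrist's pose just before it. get_calibration takes no time and is no camera call.
- arm.sign_off(): hands the job in, once; it reports no verdict.
The state is a dict: "clock": time; "joints": joint angles; "dq": joint speeds; "joint_efforts": joint torques, N m; "position": TCP position; "ee_rot": TCP orientation; "force": force on the tool from outside, world axes, zero at the start; "ft_torque": the same for the moment, N m; "width": opening from 0.0 (shut) to 1.0 (fully open).
Only numpy, scipy, OpenCV 4.12 (cv2) and the standard library are available. Lean on these libraries where they do the work, as an engineer would, in place of code of your own. Each camera call takes 0.05 s, during which the arm holds its last target. There are 200 camera calls.

### The job

Press the green ribbon reel down into the sprung cradle until both catches snap over its rim, and let it go; then push the red drag hand all the way back to zero, against the tension arm. Next push the tension arm by its black post so that it carries the red hand into the blue band on the scale, not past it, and hold it there for about a second. Finally ease the arm back to rest without letting it snap back, leaving the red hand standing in the blue band and the other reels and the scissors where they were.

Things in the scene. Friction and masses are not known exactly. Their poses are not given: they have to be found in the camera images.
- reel_green_center (a point): Centre (half-way up) of the loose green ribbon reel: a solid disc 56 mm in diameter and 26 mm high, about 90 g, lying flat on the table, green with a white disc on top. Can be gripped across its diameter. z is its axis.
- reel_green: The same green reel, origin at the centre of its underside.
- reel_orange_center (a point): Centre of a like-sized orange reel standing by. Leave it.
- reel_purple_center (a point): Centre of a like-sized purple reel standing by. Leave it.
- scissors: Loose scissors, 170 mm long, lying flat at the far side. Origin at their pivot. Leave them.
- cradle: Fixed grey reel cradle, origin at the centre of its underside; plate 130 mm along its x, 110 mm along its y, 10 mm thick. Four steel guide pins (10 mm thick, tapering tops 80 mm above the table) at x = +-28, y = +-23 mm leave 3 mm of play round the reel. The two y sides are open for fingers; on the x sides stand the catches.
- follower_top (a point): Centre of the top of the cradle's brass spring follower disc (42 mm wide): 46 mm above the table when empty; sinks up to 30 mm, pushing back with 3 N at first and 7 to 9 N when deep.
- catch_a_tip (a point): Lower inner edge of the orange sprung catch on the cradle's +x side (one like it faces it on -x): flat underside 52 mm above the table, ramp on top from 71 mm down to the tip. It slides outward when a reel is pushed down over the ramp and springs back over the reel's rim. Aluminium posts behind the catches are 70 mm high.
- cradle_seat (a point): Fixed point on the cradle's axis, 39 mm above the table: where the centre of a caught reel lies. Axes as cradle. A reel lowered upright here first lands on the ramps (underside about 64 mm up). Push it down (5 to 15 N) until its top is about 47 mm above the table (underside 21 mm), then let go: it rises against the catches' undersides.
- tensioner: Fixed tension arm unit, origin on the pivot axis at table height. Grey deck 12 mm high that reaches 43 mm to its -x, 209 mm to its +x and 115 mm to each side. The white scale arc lies at 166 to 202 mm from the pivot, with ticks every 0.1 rad from reading 0 to 1. z is up and is the pivot axis of both arm and hand.
- tension_arm (a joint): Angle (rad) of the sprung aluminium arm, 0 at rest, limit 1.0, growing counter-clockwise seen from above. Its centre line points 0.45 rad clockwise of the tensioner's +x axis at 0. Bar 164 mm long, 16 mm wide, 22 to 30 mm above the table. The spring pulls it to 0: 0.35 N m at 0, plus 1.0 N m per rad; it snaps back fast if let go.
- push_post (a point): Middle of the arm's upright black push post: 20 mm thick, 100 mm from the pivot on the arm's centre line, from 30 to 75 mm above the table (this point is 52.5 mm up). Push it counter-clockwise from its clockwise side.
- reading_point (a point): Point that moves with the arm, 185 mm from the pivot and 0.1 rad counter-clockwise of its centre line: it coincides with the red hand's tip while the arm carries the hand.
- drag_hand (a joint): Angle (rad) of the red drag hand, 0 when it lies against the resting arm, growing counter-clockwise; its value is the reading. Same pivot; friction (0.06 N m) keeps it where it is left. The arm's bar carries its peg counter-clockwise when the arm comes up to it, but does not bring it back. At equal angles its line is 0.1 rad counter-clockwise of the arm's: reading 0 lies 0.35 rad clockwise of the tensioner's +x.
- drag_peg (a point): Middle of the red hand's upright peg: 14 mm thick, 150 mm from the pivot, from 16 to 70 mm above the table (this point is 43 mm up). Push it clockwise from its counter-clockwise side to reset the hand. The hand's bar below is 20 mm above the table.
- drag_tip (a point): Tip region of the red hand, 185 mm from the pivot, 18 mm above the table, over the scale.
- band: Blue band painted on the scale, origin on the pivot axis, its x axis pointing through the middle of the band, y counter-clockwise. The band is 20 mm long along the scale (10 mm either side of the middle). Cannot be moved.
- band_mid (a point): Middle of the blue band, 185 mm from the pivot, 18 mm above the table.

How it is judged:
On the way, in this order (a step that is already met when the one before it is completed fails the run):
1. the green reel is caught under both catches and let go (z of reel_green_center in the frame of cradle_seat between -0.006 and 0.003 m and horizontal distance between reel_green_center and cradle_seat below 0.006 m and angle between reel_green_center's own z axis and vertical below 0.08 rad and contact force between the fingers and reel_green below 0.1 N), for 0.2 s.
2. the red drag hand is back at zero, against the arm at rest (value of joint each of drag_hand, tension_arm below 0.06 rad), for 0.1 s.
3. the arm is held with its reading in the blue band (horizontal distance between reading_point and band_mid below 0.012 m), for 0.5 s.
At the end, for the whole second after the job is handed in: The green reel lies released under both catches (its centre within 6 mm of the cradle's axis and from 6 mm below to 3 mm above the seat point, level within 0.08 rad), the arm is back at rest (under 0.04 rad), and the red hand's tip stands within 12 mm of the middle of the blue band (all of step 1 and horizontal distance between drag_tip and band_mid below 0.012 m and value of joint tension_arm below 0.04 rad and linear speed of reel_green below 0.02 m/s); the robot touches nothing.
It fails at once if the arm is pushed past the blue band (its reading more than 15 mm beyond the band's middle) (y of reading_point in the frame of band above 0.015 m).
It fails at once if the arm snaps back (faster than 3 rad/s) (velocity of joint tension_arm below -3 rad/s).
It fails at once if another reel or the scissors is moved by more than 20 mm (distance of any of reel_orange_center, reel_purple_center, scissors from where it was at the start of the episode above 0.02 m).
It also fails if it takes over 67 s, if anything falls off the work surface, if the arm or the gripper's body presses on something with over 40 N, if the wrist force passes 120 N, or if a joint passes its speed limit or range.

## Working session

There is one attempt and no reset: what is moved stays moved. The work goes in short steps, Python scripts to look and compute and a tool call to move; the robot and the scene stay as the last step left them, time stands still between calls to the robot, and variables do not carry over. Pictures are saved under pics/ and viewed, about 8 in all and at most 12, crops included, and the job is handed in when it is done.

Besides the shell and the picture viewer there is one more tool, called as name(argument=value, ...), one argument or row to a line, values as JSON. carry_out: Moves the arm, as the interface text tells. Its arguments: {"type":"object","properties":{"plan":{"type":"array"},"squeeze":{"type":"number"}},"required":["plan"]}

```bash
mkdir -p pics
cat > h.py <<'E'
import numpy as np, cv2
from cell import arm
def save(n,name):
    im,d=arm.get_image(n); np.savez('pics/'+name+'.npz',im=im,d=d); cv2.imwrite('pics/'+name+'.png',im[:,:,::-1]); return im,d
def ray(name,px,z,T=None):
    """pixels -> world points on plane height z. T: world_from_camera for the wrist"""
    c=arm.get_calibration(name); K=np.array(c['intrinsics'],float).reshape(3,3)
    p=cv2.undistortPoints(np.array(px,float).reshape(-1,1,2),K,np.array(c['D'],float)).reshape(-1,2)
    r=np.c_[p,np.ones(len(p))]
    if T is None:
        R=cv2.Rodrigues(np.array(c['rvec'],float))[0]; o=-R.T@np.array(c['tvec'],float).ravel(); r=r@R
    else: o=T[:3,3]; r=r@T[:3,:3].T
    return o+r*((z-o[2])/r[:,2])[:,None]
def wristT(s):
    c=arm.get_calibration('wrist'); T=np.eye(4); T[:3,:3]=cv2.Rodrigues(np.array(s['ee_rot'],float))[0]; T[:3,3]=s['position']
    return T@np.array(c['tool_from_camera'],float).reshape(4,4)
def blobs(im,lo,hi,amin=40):
    m=cv2.inRange(cv2.cvtColor(im,cv2.COLOR_RGB2HSV),lo,hi)
    n,l,s,c=cv2.connectedComponentsWithStats(m)
    return [(s[i,4],c[i].round(1),s[i,:4]) for i in np.argsort(-s[1:,4])+1 if s[i,4]>amin],l
E
python3 - <<'E'
from h import *
print(arm.observe()); print(arm.tip_reach)
for n in('top','scene'): save(n,n+'0')
E
```

```text
{'clock': 0.0, 'joints': array([-1.2956068 ,  0.43521214,  0.02495768,  1.57410523, -0.01156043,
        1.1340326 , -0.07510082]), 'dq': array([-0.00070634, -0.00067228,  0.00209033,  0.00049283, -0.00100656,
       -0.00032391, -0.00092498]), 'joint_efforts': array([-9.30748683e-04, -6.67861819e+01,  9.84530188e-01, -3.14470589e+01,
       -6.06875634e-02,  4.30289924e-02,  1.44686737e-04]), 'position': array([0.23043336, 0.58051317, 0.29144834]), 'ee_rot': array([-5.89944967e-01, -3.08557126e+00,  2.52576056e-03]), 'force': array([0.57368181, 1.57751103, 0.41239678]), 'ft_torque': array([-0.00963845,  0.00598118, -0.01415899]), 'width': 0.995610578574724}
0.0655
```

View pics/top0.png

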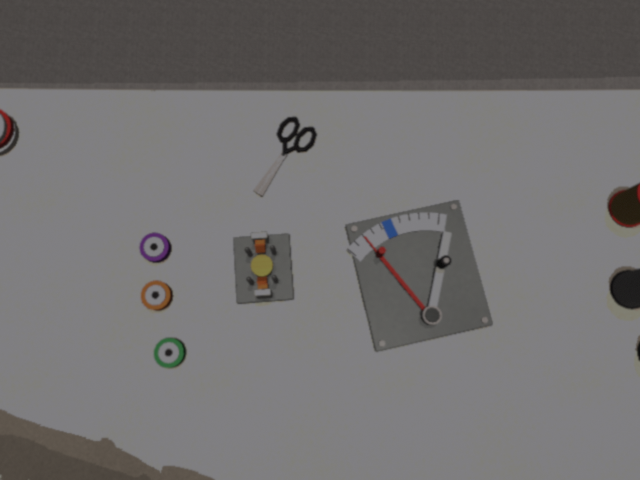

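View pics/scene0.png

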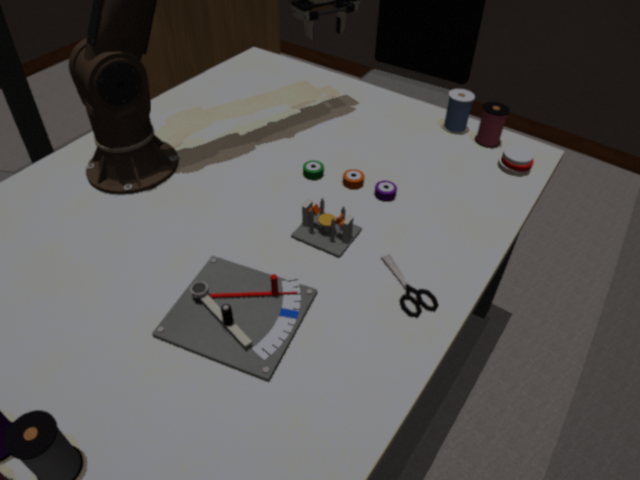

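Top view: green reel (169,352), orange (156,295), purple (154,247), cradle (263,268), pivot (432,315), post (444,261), peg (380,253), band (390,229).

Run:
```python
from h import *
im=np.load('pics/top0.npz')['im']; sc=np.load('pics/scene0.npz')['im']
P=lambda px,z:ray('top',px,z).round(4)
for nm,lo,hi,z in [('green',(45,100,40),(80,255,255),.026),('blue',(105,150,60),(125,255,255),.014),('red',(0,180,60),(4,255,255),.02),('yellow',(20,100,60),(35,255,255),.046),('orange',(5,150,60),(16,255,255),.06)]:
    b,l=blobs(im,lo,hi,15)
    for a,c,s in b[:4]: print(nm,a,c,s,P([c],z))
print('white disc',P([[169,352]],.026),'orange',P([[156,295]],.026),'purple',P([[154,247]],.026))
b,l=blobs(im,(0,0,0),(179,255,255))
print('cradle corners',P([[234,237],[290,234],[293,301],[236,303]],.01))
print('pivot',P([[432,315]],.03),'deck',P([[346,223],[460,202],[491,323],[376,349]],.012))
print('arm end',P([[446,233]],.03),'post',P([[445,261]],.075),'peg',P([[380,252]],.07),'tip',P([[366,238]],.02))
```

```text
green 266 [171.  352.5] [155 339  30  28] [[0.4194 0.2519 0.026 ]]
blue 129 [389.3 228.3] [383 220  14  18] [[ 0.6569 -0.1593  0.014 ]]
red 98 [  6.8 126. ] [  0 111  11  33] [[0.8593 0.5895 0.02  ]]
red 43 [638.1 192.7] [637 185   3  17] [[ 0.7264 -0.6431  0.02  ]]
red 38 [621.5 221.8] [612 215  25  11] [[ 0.6685 -0.6064  0.02  ]]
red 19 [385.8 263. ] [381 256  12  15] [[ 0.5877 -0.1504  0.02  ]]
yellow 384 [261.6 265.1] [251 254  22  23] [[0.5797 0.0855 0.046 ]]
orange 242 [158.  296.2] [142 282  29  28] [[0.5204 0.2721 0.06  ]]
orange 120 [259.8 245.7] [255 240  10  13] [[0.6141 0.0883 0.06  ]]
orange 96 [262.1 281.9] [258 276   9  12] [[0.5464 0.083  0.06  ]]
white disc [[0.4203 0.2556 0.026 ]] orange [[0.5259 0.2844 0.026 ]] purple [[0.6175 0.2923 0.026 ]]
cradle corners [[0.6402 0.1428 0.01  ]
 [0.6462 0.0341 0.01  ]
 [0.5157 0.0275 0.01  ]
 [0.512  0.1361 0.01  ]]
pivot [[ 0.4877 -0.2336  0.03  ]] deck [[ 0.6678 -0.0752  0.012 ]
 [ 0.7101 -0.2995  0.012 ]
 [ 0.474  -0.3483  0.012 ]
 [ 0.4251 -0.1294  0.012 ]]
arm end [[ 0.6444 -0.2658  0.03  ]] post [[ 0.5832 -0.252   0.075 ]] peg [[ 0.6006 -0.134   0.07  ]] tip [[ 0.6365 -0.1131  0.02  ]]
```

carry_out(
  plan=[
    [19,-32.6,-9,0.44,8.5],
    [19,-32.6,-9,0.44,8.5],
    [19,-32.6,-9,0.44,8.5],
    [19,-32.6,-9,0.44,8.5],
    [19,-32.6,-9,0.44,8.5],
    [19,-32.6,-9,0.44,8.5],
    [19,-32.6,-9,0.44,8.5],
    [19,-32.6,-9,0.44,8.5],
    [19,-32.6,-9,0.44,8.5],
    [19,-32.6,-9,0.44,8.5],
    [19,-32.6,-9,0.44,8.5],
    [19,-32.6,-9,0.44,8.5],
  ],
  squeeze=40,
)

```text
clock: 1.3
position: [0.4198, 0.256, 0.2017]
ee_rot: [-0.101, 3.14, -0.001]
force: [-0.7, -0.4, 0.0]
width: 0.926
```

Run:
```python
from h import *
s=arm.observe(); print(s['clock'],s['position'],s['ee_rot'],s['dq'].max())
im,d=save('wrist','w1'); T=wristT(s); print(T.round(3))
for a,c,bb in blobs(im,(45,100,40),(80,255,255),100)[0][:3]: print(a,c,bb,ray('wrist',[c],.026,T))
```

```text
1.3 [0.41983069 0.25603584 0.20174153] [-1.01489813e-01  3.13967656e+00 -1.05265271e-03] 0.0032946515425844054
[[-0.064  0.96   0.273  0.347]
 [ 0.998  0.062  0.017  0.252]
 [-0.001  0.274 -0.962  0.294]
 [ 0.     0.     0.     1.   ]]
2080 [325.9 238.9] [289 204  75  73] [[0.41909206 0.25738733 0.026     ]]
```

View pics/w1.png

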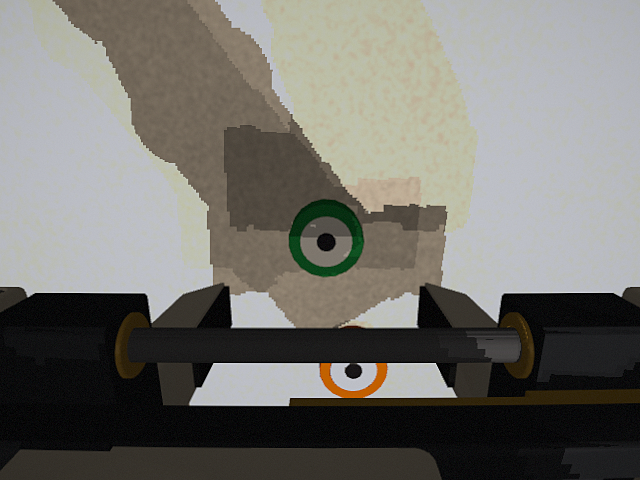

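Wrist view: green reel at (326,240), orange at (353,370); the estimate agrees within 2 mm. I'll go down and grip.

carry_out(
  plan=[
    [-0.1,0.1,-5,0,8.5],
    [-0.1,0.1,-9,0,8.5],
    [-0.1,0.1,-12,0,8.5],
    [-0.1,0.1,-13.2,0,8.5],
    [-0.1,0.1,-13.2,0,8.5],
    [-0.1,0.1,-13.2,0,8.5],
    [-0.1,0.1,-13.2,0,5],
    [-0.1,0.1,-13.2,0,5],
    [-0.1,0.1,-13.2,0,5],
    [-0.1,0.1,-13.2,0,5],
    [-0.1,0.1,-13.2,0,5],
    [-0.1,0.1,-13.2,0,5],
    [-0.1,0.1,-13.2,0,5],
  ],
  squeeze=40,
)

```text
clock: 2.65
position: [0.4191, 0.257, 0.0702]
ee_rot: [-0.101, 3.139, -0.001]
force: [-0.7, -0.3, 6.6]
width: 0.597
```

carry_out(
  plan=[
    [0,0,5,0,5],
    [0,0,10,0,5],
    [3,-3,14,0,5],
    [6,-6,15,0,5],
    [10,-10,15,0,5],
    [13,-14,15,0,5],
    [15,-17,15,0,5],
    [15,-17.2,15,0,5],
    [15,-17.2,15,0,5],
    [15,-17.2,15,0,5],
  ],
)

```text
clock: 3.65
position: [0.5683, 0.0863, 0.2199]
ee_rot: [0.103, -3.14, -0.0]
force: [0.2, 0.5, -0.8]
width: 0.596
```

Run:
```python
from h import *
s=arm.observe(); print(s['clock'],s['position'],s['ee_rot'],s['width'],s['force'])
im,d=save('wrist','w2'); T=wristT(s); print(T.round(3))
for nm,lo,hi,z in [('green',(45,100,40),(80,255,255),s['position'][2]-.0445),('yellow',(20,100,60),(32,255,255),.046),('orange',(5,150,60),(16,255,255),.06)]:
  for a,c,bb in blobs(im,lo,hi,100)[0][:4]: print(nm,a,c,bb,ray('wrist',[c],z,T))
```

```text
3.65 [0.56827673 0.08626669 0.21985112] [ 1.03250319e-01 -3.13963515e+00 -4.48148265e-04] 0.5961751826689108 [ 0.17684711  0.47508528 -0.76425595]
[[-0.065  0.96   0.272  0.495]
 [ 0.998  0.062  0.018  0.082]
 [ 0.     0.273 -0.962  0.313]
 [ 0.     0.     0.     1.   ]]
green 5429 [324.1 284.5] [256 248 137  80] [[0.5504818  0.08529035 0.17535112]]
green 1553 [323.7 375.1] [271 363 108  27] [[0.59092603 0.08775719 0.17535112]]
yellow 742 [322.3 241.5] [296 231  55  23] [[0.56905258 0.08525698 0.046     ]]
yellow 517 [286.3 402.4] [216 398 142   8] [[0.70926184 0.064257   0.046     ]]
yellow 412 [493.6 397. ] [458 391  87  14] [[0.69357595 0.2358046  0.046     ]]
yellow 238 [429.5 401.4] [397 398  61   7] [[0.70085856 0.1829339  0.046     ]]
orange 2982 [574.5 195.1] [536 162  87  73] [[0.52180216 0.25245599 0.06      ]]
orange 851 [322.2 214.5] [309 199  28  33] [[0.54631623 0.08379445 0.06      ]]
```

View pics/w2.png

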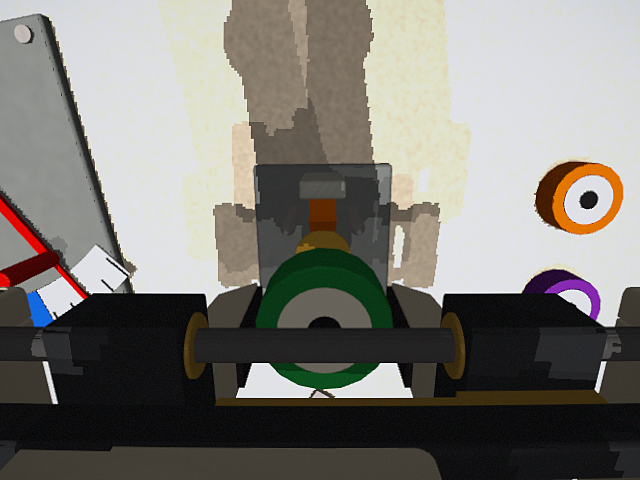

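The held reel (324,320) hides most of the cradle; only the -x catch (322,215) and the near plate edge are clear. I'll back off 7 cm and look again.

carry_out(
  plan=[
    [-4,0,0,0,5],
    [-7.5,0,0,0,5],
    [-7.5,0,0,0,5],
    [-7.5,0,0,0,5],
    [-7.5,0,0,0,5],
  ],
)

```text
clock: 4.2
position: [0.4939, 0.0877, 0.2204]
ee_rot: [-0.107, 3.138, 0.001]
force: [-0.1, 0.4, -0.2]
width: 0.604
```

Run:
```python
from h import *
s=arm.observe(); print(s['clock'],s['position'],s['ee_rot'],s['width'])
im,d=save('wrist','w3'); T=wristT(s)
for nm,lo,hi,z in [('yellow',(20,100,60),(32,255,255),.046),('orange',(5,150,60),(16,255,255),.06)]:
  for a,c,bb in blobs(im,lo,hi,150)[0][:4]: print(nm,a,c,bb,ray('wrist',[c],z,T))
```

```text
4.2 [0.4939124  0.08765028 0.22036919] [-1.06972095e-01  3.13845041e+00  1.24240057e-03] 0.6038771294024179
orange 1957 [553.1 272.7] [516 250  80  61] [[0.50321055 0.25243755 0.06      ]]
orange 226 [313.8 392.7] [303 386  24  12] [[0.61404015 0.08801001 0.06      ]]
```

View pics/w3.png

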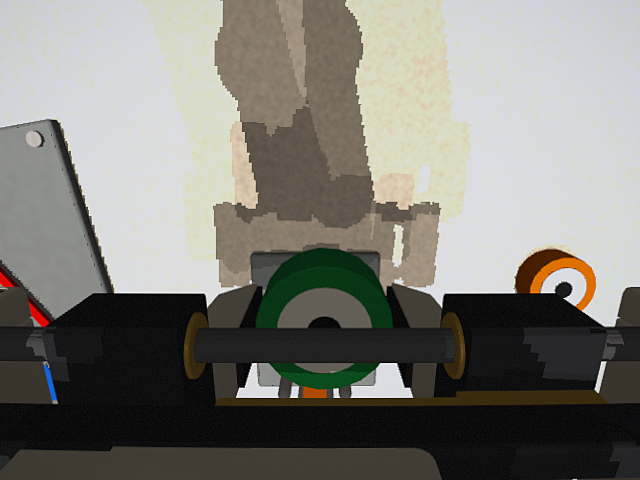

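Image-up is -x, so I backed the wrong way. I'll move past the cradle instead, so that it lies above the reel in the picture.

carry_out(
  plan=[
    [5,0,0,0,5],
    [10,0,0,0,5],
    [15,0,0,0,5],
    [16,0,0,0,5],
    [16,0,0,0,5],
    [16,0,0,0,5],
  ],
)

```text
clock: 4.85
position: [0.6534, 0.0874, 0.2195]
ee_rot: [0.106, -3.139, -0.001]
force: [-1.2, 1.2, -1.8]
width: 0.598
```

Run:
```python
from h import *
s=arm.observe(); print(s['clock'],s['position'],s['ee_rot'],s['width'])
im,d=save('wrist','w4'); T=wristT(s)
for nm,lo,hi,z in [('yellow',(20,100,60),(32,255,255),.046),('orange',(5,150,60),(16,255,255),.06)]:
  for a,c,bb in blobs(im,lo,hi,150)[0][:4]: print(nm,a,c,bb,ray('wrist',[c],z,T))
```

```text
4.85 [0.65343902 0.08743795 0.21948589] [ 1.06096923e-01 -3.13924546e+00 -7.35217544e-04] 0.5981396404788254
yellow 2951 [329.2 136.8] [299 105  61  65] [[0.58063448 0.08629521 0.046     ]]
yellow 2541 [430.4 399.4] [216 390 387  16] [[0.78349481 0.1846845  0.046     ]]
orange 3245 [592.3  84.7] [557  40  83  84] [[0.53731229 0.24819329 0.06      ]]
orange 1226 [329.4  80.1] [315  59  30  43] [[0.54689418 0.08385298 0.06      ]]
orange 974 [329.5 190.3] [316 173  28  36] [[0.61475886 0.0887081  0.06      ]]
```

View pics/w4.png

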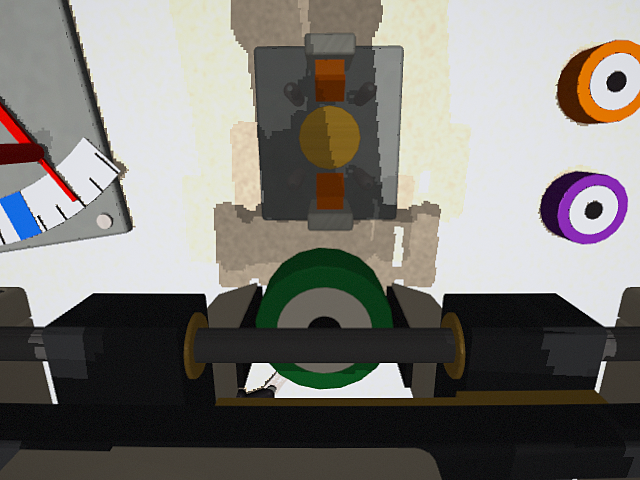

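Cradle clear now: follower (329,137), catches (329,80) and (329,190), reel hole about (324,324). I'll check the held reel's offset from the TCP.

Run:
```python
from h import *
im=np.load('pics/w4.npz')['im']
s=dict(position=[0.65343902,0.08743795,0.21948589],ee_rot=[1.06096923e-01,-3.13924546,-7.35217544e-04]);T=wristT(s)
m=cv2.inRange(cv2.cvtColor(im,cv2.COLOR_RGB2HSV),(45,100,30),(85,255,255)); m[:240]=0
w=(m>0)
print([(r,np.where(w[r])[0].min(),np.where(w[r])[0].max()) for r in list(range(285,326,8))+[365,372,380,388] if w[r].any()])
print(ray('wrist',[[324,321],[324,324]],.1753,T)-s['position'])
# white disc: central column extents
im_hsv=cv2.cvtColor(im,cv2.COLOR_RGB2HSV); col=im_hsv[240:392,300]; print([(240+i,*map(int,c)) for i,c in enumerate(col) if i%5==0])
```

```text
[(285, np.int64(268), np.int64(380)), (293, np.int64(266), np.int64(383)), (301, np.int64(261), np.int64(387)), (309, np.int64(259), np.int64(390)), (317, np.int64(256), np.int64(391)), (325, np.int64(256), np.int64(392)), (365, np.int64(272), np.int64(376)), (372, np.int64(278), np.int64(369)), (380, np.int64(291), np.int64(358)), (388, np.int64(315), np.int64(329))]
[[-2.41607946e-03 -1.13093420e-05 -4.41858900e-02]
 [-1.09936224e-03  7.67485096e-05 -4.41858900e-02]]
[(240, 16, 51, 144), (245, 19, 51, 144), (250, 17, 55, 152), (255, 73, 226, 44), (260, 69, 211, 46), (265, 69, 232, 45), (270, 67, 212, 54), (275, 70, 232, 56), (280, 68, 233, 58), (285, 68, 203, 59), (290, 65, 197, 57), (295, 19, 33, 109), (300, 20, 29, 106), (305, 16, 31, 107), (310, 21, 32, 105), (315, 23, 29, 105), (320, 20, 29, 106), (325, 18, 35, 108), (330, 120, 19, 27), (335, 30, 16, 31), (340, 0, 15, 35), (345, 60, 8, 34), (350, 120, 7, 36), (355, 10, 20, 38), (360, 0, 0, 36), (365, 16, 30, 111), (370, 66, 203, 54), (375, 68, 208, 81), (380, 68, 214, 81), (385, 60, 22, 177), (390, 60, 2, 230)]
```

carry_out(
  plan=[
    [-4,-0.1,0,0,5],
    [-7.2,-0.1,0,0,5],
    [-7.2,-0.1,0,0,5],
    [-7.2,-0.1,-2,0,5],
    [-7.2,-0.1,-4,0,5],
    [-7.2,-0.1,-6,0,5],
    [-7.2,-0.1,-7.5,0,5],
    [-7.2,-0.1,-7.5,0,5],
    [-7.2,-0.1,-7.5,0,5],
  ],
)

```text
clock: 5.8
position: [0.581, 0.0867, 0.1455]
ee_rot: [0.107, -3.14, -0.001]
force: [0.5, 0.5, -0.7]
width: 0.601
```

carry_out(
  plan=[
    [0.05,0,-0.7,0,5],
    [0.05,0,-1.4,0,5],
    [0.05,0,-2.1,0,5],
    [0.05,0,-2.8,0,5],
    [0.05,0,-3.5,0,5],
    [0.05,0,-4.2,0,5],
    [0.05,0,-4.9,0,5],
    [0.05,0,-5.5,0,5],
    [0.05,0,-5.5,0,5],
    [0.05,0,-5.5,0,5],
  ],
  squeeze=45,
)

```text
clock: 6.8
position: [0.5815, 0.0867, 0.0903]
ee_rot: [0.107, -3.14, -0.001]
force: [-1.8, 0.9, 6.7]
width: 0.601
```

Depth reached at 6.7 N, which fits the follower spring. I'll open and let it rise.

carry_out(
  plan=[
    [0,0,-0.1,0,5],
    [0,0,-0.1,0,5],
    [0,0,-0.1,0,8.5],
    [0,0,-0.1,0,8.5],
    [0,0,-0.1,0,8.5],
    [0,0,-0.1,0,8.5],
    [0,0,5,0,8.5],
    [0,0,9,0,8.5],
    [5,0,12,0,8.5],
    [7.5,0,13,0,8.5],
    [7.5,0,13,0,8.5],
    [7.5,0,13,0,8.5],
    [7.5,0,13,0,8.5],
  ],
)

```text
clock: 8.1
position: [0.6553, 0.0867, 0.2193]
ee_rot: [0.107, -3.137, -0.001]
force: [-0.5, 1.2, -0.5]
width: 0.931
```

Run:
```python
from h import *
s=arm.observe(); print(s['clock'],s['position'],s['ee_rot'],s['width'],s['force'])
im,d=save('wrist','w5'); T=wristT(s)
R,O=(blobs(im,(45,100,30),(85,255,255),150)[0],blobs(im,(5,150,60),(16,255,255),150)[0])
for a,c,bb in R[:2]:
  print('green',a,c,bb,ray('wrist',[c,[bb[0]+bb[2]/2,bb[1]+bb[3]/2]],.052,T))
for a,c,bb in O[:4]: print('or',a,c,bb,ray('wrist',[c],.06,T))
```

```text
8.1 [0.65530368 0.08668691 0.21926218] [ 1.07034419e-01 -3.13721100e+00 -9.12895538e-04] 0.9308376087313673 [-0.45811     1.17652847 -0.48223654]
green 2571 [331.4 134.7] [290  99  84  81] [[0.58073362 0.08677241 0.052     ]
 [0.58375743 0.08738901 0.052     ]]
or 1950 [605.3  80.4] [577  38  63  83] [[0.53557831 0.25508421 0.06      ]]
or 1214 [331.1  77.2] [316  57  31  42] [[0.54670702 0.08396644 0.06      ]]
or 928 [331.1 189.4] [318 172  28  36] [[0.615618   0.08895039 0.06      ]]
```

View pics/w5.png

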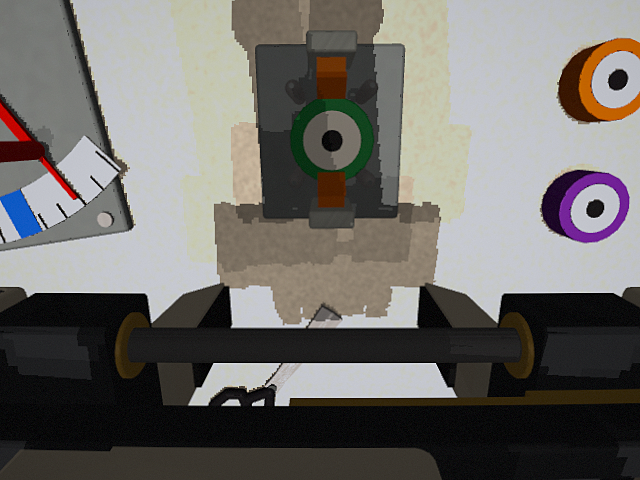

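Reel is at (331,140) with both catches over its rim. Next is the tensioner: from the top view, pivot about (0.488,-0.231), +x axis at 0.21 rad, hand at about 0.82, band at reading about 0.54. I'll shut the fingers and go to the counter-clockwise side of the peg, high enough to look.

carry_out(
  plan=[
    [-3,-4,0,0.14,3],
    [-5,-9,0,0.28,0],
    [-7,-14,0,0.42,0],
    [-8.1,-18.7,0,0.56,0],
    [-8.1,-18.7,0,0.62,0],
    [-8.1,-18.7,0,0.62,0],
    [-8.1,-18.7,0,0.62,0],
    [-8.1,-18.7,0,0.62,0],
  ],
  squeeze=20,
)

```text
clock: 8.95
position: [0.5744, -0.0981, 0.2191]
ee_rot: [1.061, -2.954, -0.001]
force: [-0.1, 0.1, 0.1]
width: 0.278
```

Run:
```python
from h import *
s=arm.observe(); print(s['clock'],s['position'],s['ee_rot'],s['width'],s['joints'].round(2))
np.save('pics/w6T.npy',wristT(s))
im,d=save('wrist','w6'); im,d=save('top','t6')
```

```text
8.95 [ 0.57439946 -0.09808876  0.21910691] [ 1.06107207e+00 -2.95425250e+00 -1.21725419e-03] 0.2783747443054012 [ 0.1   0.44 -0.03  1.76  0.02  0.94  2.32]
```

View pics/w6.png

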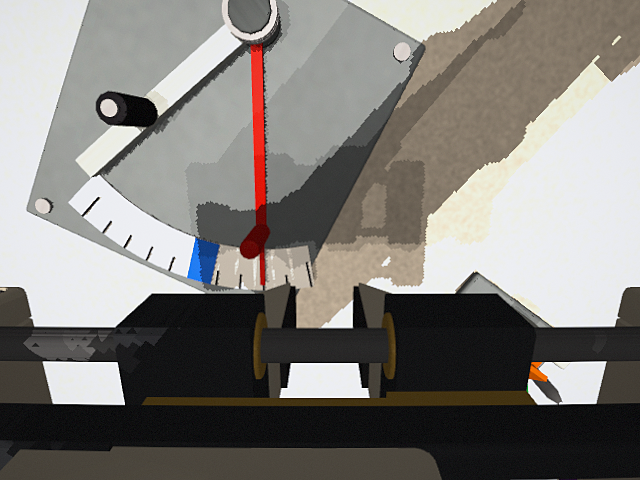

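Wrist view: pivot hub (250,13), post top (109,107), peg top (250,250), hand tip (263,283), band (203,260). Ray cast these.

Run:
```python
from h import *
T=np.load('pics/w6T.npy'); im=np.load('pics/w6.npz')['im']
def f(n,px,z): print(n,ray('wrist',[px],z,T)[0].round(4))
for z in(.03,.04): f('hub',(250,12),z)
b=blobs(im,(105,150,60),(125,255,255),100)[0]; print(b[:2]); f('band',b[0][1],.014)
f('tip',(263,285),.018); f('peg top',(250,249),.07); f('post top',(109,107),.075)
f('armend',(89,168),.03)
r=blobs(im,(0,180,80),(5,255,255),100)[0]; print(r[:3])
f('hand a',(257,60),.02);f('hand b',(261,200),.02)
f('deck',(424,47),.012);f('deck',(28,210),.012)
```

```text
hub [ 0.4873 -0.2333  0.03  ]
hub [ 0.4884 -0.2301  0.04  ]
[(np.int32(977), array([202.6, 260.6]), array([187, 238,  32,  46], dtype=int32))]
band [ 0.6576 -0.1593  0.014 ]
tip [ 0.6414 -0.1083  0.018 ]
peg top [ 0.6047 -0.1368  0.07  ]
post top [ 0.5856 -0.2541  0.075 ]
armend [ 0.6444 -0.2643  0.03  ]
[(np.int32(1949), array([258.4, 131.2]), array([251,  43,  15, 182], dtype=int32)), (np.int32(419), array([254.1, 255.8]), array([240, 240,  25,  46], dtype=int32))]
hand a [ 0.5075 -0.2143  0.02  ]
hand b [ 0.5853 -0.1521  0.02  ]
deck [ 0.4238 -0.1287  0.012 ]
deck [ 0.7136 -0.2941  0.012 ]
```

```bash
cat >> h.py <<'E'
PIV=np.array([.488,-.231])
def arc(r,off,phis,p0,ang0):
    """TCP at radius r on line phi, shifted off along the ccw tangent, as cm shifts from p0 and spin"""
    for f in phis:
        u=np.array([np.cos(f),np.sin(f)]); t=np.array([-u[1],u[0]])
        d=PIV+r*u+off*t-np.array(p0)[:2]; print(round(f,3),(d*100).round(2),round(f-ang0,2))
E
python3 - <<'E'
from h import *
arc(.15,.026,list(np.arange(.675,-.13,-.08))+[-.138],[.5744,-.0981],.689)
E
```

```text
0.675 [ 1.45 -1.89] -0.01
0.595 [ 2.32 -2.73] -0.09
0.515 [ 3.13 -3.64] -0.17
0.435 [ 3.87 -4.61] -0.25
0.355 [ 4.52 -5.64] -0.33
0.275 [ 5.09 -6.71] -0.41
0.195 [ 5.57 -7.83] -0.49
0.115 [ 5.96 -8.99] -0.57
0.035 [  6.26 -10.17] -0.65
-0.045 [  6.46 -11.37] -0.73
-0.125 [  6.57 -12.58] -0.81
-0.138 [  6.58 -12.78] -0.83
```

carry_out(
  plan=[
    [0,0,0,0,0],
    [0,0,-4,0,0],
    [0,0,-8,0,0],
    [0,0,-11.3,0,0],
    [0,0,-11.3,0,0],
    [0,0,-11.3,0,0],
  ],
)

```text
clock: 9.65
position: [0.5747, -0.0979, 0.1064]
ee_rot: [1.062, -2.953, -0.001]
force: [1.1, -0.7, 0.1]
width: 0.001
```

carry_out(
  plan=[
    [1.4,-1.9,0,0,0],
    [1.9,-2.3,0,-0.05,0],
    [2.3,-2.7,0,-0.09,0],
    [2.7,-3.2,0,-0.13,0],
    [3.1,-3.6,0,-0.17,0],
    [3.9,-4.6,0,-0.25,0],
    [4.5,-5.6,0,-0.33,0],
    [5.1,-6.7,0,-0.41,0],
    [5.6,-7.8,0,-0.49,0],
    [5.95,-9,0,-0.57,0],
    [6.25,-10.2,0,-0.65,0],
    [6.45,-11.4,0,-0.73,0],
    [6.55,-12,0,-0.77,0],
    [6.55,-12.4,0,-0.8,0],
    [6.55,-12.4,0,-0.8,0],
    [6.55,-12.4,0,-0.8,0],
  ],
)

```text
clock: 11.25
position: [0.6401, -0.2213, 0.1064]
ee_rot: [-0.169, -3.134, -0.004]
force: [-0.5, 0.2, -0.2]
width: 0.01
```

Run:
```python
from h import *
s=arm.observe(); print(s['clock'],s['position'],s['ee_rot'],s['force'])
np.save('pics/w7T.npy',wristT(s))
im,d=save('wrist','w7')
```

```text
11.25 [ 0.64010298 -0.22134959  0.10641919] [-0.16928128 -3.13400154 -0.00381568] [-0.5205564   0.22821201 -0.18198212]
```

View pics/w7.png

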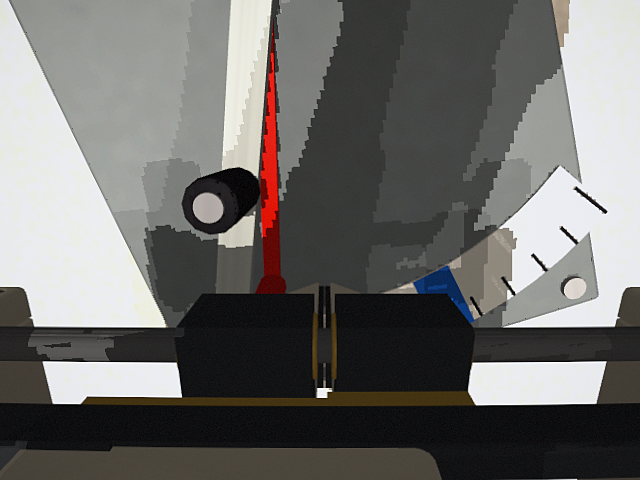

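Hand now lies close along the arm: hand bar (274,40)-(268,215), arm bar (250,20)-(235,240).

Run:
```python
from h import *
T=np.load('pics/w7T.npy'); im=np.load('pics/w7.npz')['im']
m=cv2.inRange(cv2.cvtColor(im,cv2.COLOR_RGB2HSV),(0,180,40),(6,255,255))
for r in(60,100,140,180,220):
    c=np.where(m[r])[0]; p=ray('wrist',[[c.min(),r],[c.max(),r]],.02,T)[:,:2]-PIV; print(r,c.min(),c.max(),np.linalg.norm(p,axis=1).round(3),np.arctan2(p[:,1],p[:,0]).round(3))
g=cv2.cvtColor(im,cv2.COLOR_RGB2GRAY)
for r in(60,120,240,270):
    c=np.where(g[r,200:275]>150)[0]+200
    if len(c): p=ray('wrist',[[c.min(),r],[c.max(),r]],.03,T)[:,:2]-PIV; print('arm',r,c.min(),c.max(),np.linalg.norm(p,axis=1).round(3),np.arctan2(p[:,1],p[:,0]).round(3))
```

```text
60 270 274 [0.045 0.045] [-0.039 -0.001]
100 267 274 [0.061 0.061] [-0.089 -0.038]
140 264 276 [0.078 0.079] [-0.119 -0.049]
180 261 277 [0.097 0.097] [-0.139 -0.062]
220 261 278 [0.116 0.116] [-0.141 -0.071]
arm 60 227 266 [0.048 0.047] [-0.385 -0.049]
arm 120 224 261 [0.072 0.07 ] [-0.333 -0.112]
arm 240 218 252 [0.125 0.123] [-0.289 -0.163]
```

carry_out(
  plan=[
    [0,-0.15,0,-0.01,0],
    [0,-0.3,0,-0.03,0],
    [0,-0.4,0,-0.03,0],
    [0,-0.4,0,-0.03,0],
    [0,-0.4,0,-0.03,0],
  ],
)

```text
clock: 11.8
position: [0.6401, -0.2253, 0.1064]
ee_rot: [-0.216, -3.131, -0.004]
force: [0.1, 0.3, -0.4]
width: 0.003
```

carry_out(
  plan=[
    [0,-0.1,0,0,0],
    [0,-0.2,0,0,0],
    [0,-0.3,0,0,0],
    [0,-0.3,0,0,0],
    [0,-0.3,0,0,0],
  ],
)

```text
clock: 12.3
position: [0.6401, -0.2267, 0.1063]
ee_rot: [-0.214, -3.131, -0.007]
force: [-0.9, 4.7, 2.1]
width: 0.008
```

Run:
```python
from h import *
s=arm.observe(); print(s['clock'],s['position'],s['ee_rot'],s['force'])
T=wristT(s); im,d=save('wrist','w8')
m=cv2.inRange(cv2.cvtColor(im,cv2.COLOR_RGB2HSV),(0,180,40),(6,255,255))
for r in(180,200,220):
    c=np.where(m[r])[0]; p=ray('wrist',[[c.min(),r],[c.max(),r]],.02,T)[:,:2]-PIV; print(r,c.min(),c.max(),np.linalg.norm(p,axis=1).round(3),np.arctan2(p[:,1],p[:,0]).round(3))
g=cv2.cvtColor(im,cv2.COLOR_RGB2GRAY)
for r in(240,250):
    c=np.where(g[r,180:275]>150)[0]+180
    if len(c): p=ray('wrist',[[c.min(),r],[c.max(),r]],.03,T)[:,:2]-PIV; print('arm',r,c.min(),c.max(),np.linalg.norm(p,axis=1).round(3),np.arctan2(p[:,1],p[:,0]).round(3))
```

```text
12.3 [ 0.64010582 -0.22666366  0.10630092] [-0.21398349 -3.13052904 -0.00704799] [-0.94832502  4.65821331  2.08284177]
180 269 280 [0.096 0.097] [-0.137 -0.084]
200 267 280 [0.106 0.106] [-0.149 -0.091]
220 266 281 [0.115 0.116] [-0.156 -0.093]
arm 240 227 258 [0.124 0.123] [-0.291 -0.176]
```

4.7 N back: the hand is at zero against the resting arm. Now lift away and go to the clockwise side of the post.

carry_out(
  plan=[
    [0,0.8,0,0,0],
    [0,1,0,0,0],
    [0,1,3,0,0],
    [0,1,6.5,0,0],
    [0,1,7.5,0,0],
    [-2,-3,7.5,-0.05,0],
    [-5,-6,7.5,-0.1,0],
    [-6.4,-6.8,7.5,-0.1,0],
    [-6.4,-6.8,7.5,-0.1,0],
    [-6.4,-6.8,7.5,-0.1,0],
    [-6.4,-6.8,4,-0.1,0],
    [-6.4,-6.8,0,-0.1,0],
    [-6.4,-6.8,0,-0.1,0],
    [-6.4,-6.8,0,-0.1,0],
  ],
)

```text
clock: 13.75
position: [0.5768, -0.2934, 0.1062]
ee_rot: [-0.367, -3.115, -0.009]
force: [0.2, -0.2, 0.7]
width: 0.004
```

Run:
```python
from h import *
s=arm.observe(); print(s['clock'],s['position'],s['ee_rot'],s['force'])
r=s['ee_rot']; a=(2*np.arctan2(r[1],r[0])-np.pi/2)%np.pi; print(a-np.pi/2, a-np.pi/2+np.pi)
f0=a-np.pi/2
arc(.1,-.029,[-.238,-.2,-.15,-.1,-.05,0,.05,.1,.15,.2,.25,.27,.3],s['position'],f0)
```

```text
13.75 [ 0.57675243 -0.29342633  0.10618421] [-0.367287   -3.11518602 -0.00872968] [ 0.19924207 -0.24472866  0.66550073]
-0.23472061197754002 2.906872041612253
-0.238 [0.16 1.07] -0.0
-0.2 [0.35 1.41] 0.03
-0.15 [0.58 1.88] 0.08
-0.1 [0.79 2.36] 0.13
-0.05 [0.97 2.85] 0.18
0 [1.12 3.34] 0.23
0.05 [1.26 3.85] 0.28
0.1 [1.36 4.36] 0.33
0.15 [1.45 4.87] 0.38
0.2 [1.5  5.39] 0.43
0.25 [1.53 5.91] 0.48
0.27 [1.54 6.12] 0.5
0.3 [1.54 6.43] 0.53
```

carry_out(
  plan=[
    [0.1,0.5,0,0,0],
    [0.15,0.8,0,0,0],
    [0.15,1.05,0,0,0],
    [0.35,1.4,0,0.03,0],
    [0.6,1.9,0,0.08,0],
    [0.8,2.35,0,0.13,0],
    [0.95,2.85,0,0.18,0],
    [1.1,3.35,0,0.23,0],
    [1.25,3.85,0,0.28,0],
    [1.35,4.35,0,0.33,0],
    [1.45,4.85,0,0.38,0],
    [1.5,5.2,0,0.41,0],
    [1.5,5.4,0,0.43,0],
    [1.5,5.4,0,0.43,0],
  ],
)

```text
clock: 15.15
position: [0.5924, -0.2419, 0.1074]
ee_rot: [0.307, -3.123, -0.001]
force: [1.0, -7.0, 1.8]
width: 0.001
```

Run:
```python
from h import *
s=arm.observe(); print(s['clock'],s['position'],s['ee_rot'],s['force'])
np.save('pics/w9T.npy',wristT(s))
im,d=save('wrist','w9')
```

```text
15.15 [ 0.59239944 -0.2419376   0.1073948 ] [ 3.06759180e-01 -3.12294416e+00 -8.05003990e-04] [ 1.0482121  -7.04134799  1.7941083 ]
```

View pics/w9.png

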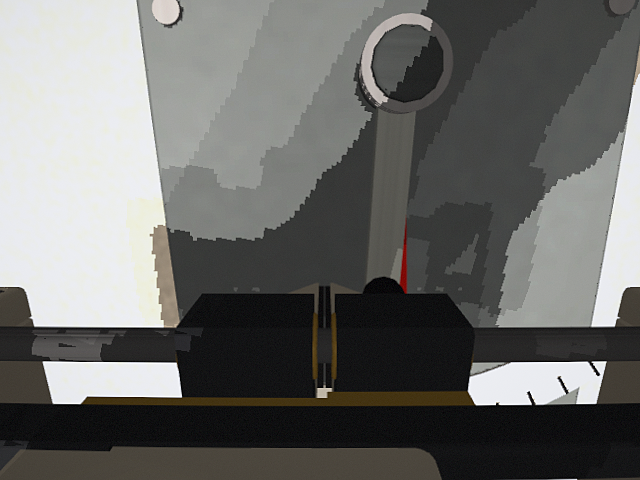

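Wrist view: arm bar (390,200) pushed by the fingers at the post (383,285), red hand just counter-clockwise of it. By geometry and force the reading is about 0.40, so I go a bit further and then check with the top camera.

carry_out(
  plan=[
    [0,0.4,0,0.03,0],
    [0,0.7,0,0.06,0],
    [0.05,1,0,0.09,0],
    [0.05,1.2,0,0.1,0],
    [0.05,1.3,0,0.1,0],
    [0.05,1.3,0,0.1,0],
  ],
)

```text
clock: 15.8
position: [0.593, -0.232, 0.1081]
ee_rot: [0.46, -3.105, 0.006]
force: [0.5, -8.1, -1.8]
width: 0.007
```

Run:
```python
from h import *
s=arm.observe(); print(s['clock'],s['position'],s['ee_rot'],s['force'])
r=s['ee_rot']; f=(2*np.arctan2(r[1],r[0])-np.pi/2)%np.pi-np.pi/2
c=s['position'][:2]-PIV; print('tool',f,'arm reading', f+np.arcsin((c@[-np.sin(f),np.cos(f)]+.028)/.1)+.238)
im,d=save('top','t10'); cv2.imwrite('pics/t10c.png',cv2.resize(im[190:360,330:510,::-1],None,fx=4,fy=4,interpolation=cv2.INTER_CUBIC)[:600])
sc,_=save('scene','s10')
b=blobs(im,(105,150,60),(125,255,255),15)[0]; print(b)
```

```text
15.8 [ 0.59304032 -0.23201825  0.10808899] [ 0.46048067 -3.10503974  0.00592474] [ 0.45397929 -8.06241097 -1.847846  ]
tool 0.294455947983856 arm reading 0.49785756461279973
[(np.int32(107), array([388.6, 228.3]), array([383, 220,  12,  18], dtype=int32))]
```

View pics/t10c.png

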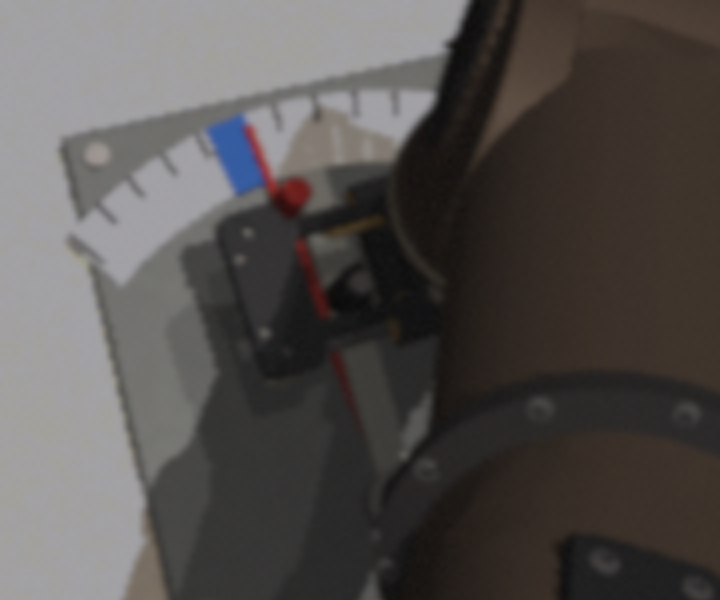

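The crop shows the hand (262,158) right at the clockwise edge of the band (centre 237,155), 7-10 mm short of the middle. About 4.5 mm more at the post, then hold.

carry_out(
  plan=[
    [0,0.4,0,0,0],
    [-0.05,0.6,0,0,0],
    [-0.1,0.75,0,0,0],
    [-0.1,0.75,0,0,0],
    [-0.1,0.75,0,0,0],
  ],
)

```text
clock: 16.4
position: [0.5922, -0.2274, 0.1085]
ee_rot: [0.459, -3.106, 0.012]
force: [1.1, -8.2, -4.4]
width: 0.004
```

Run:
```python
from h import *
s=arm.observe(); print(s['clock'],s['position'],s['ee_rot'],s['force'])
r=s['ee_rot']; f=(2*np.arctan2(r[1],r[0])-np.pi/2)%np.pi-np.pi/2
c=s['position'][:2]-PIV; print('tool',f,'arm reading', f+np.arcsin((c@[-np.sin(f),np.cos(f)]+.028)/.1)+.238)
im,d=save('top','t11'); 
hs=cv2.cvtColor(im,cv2.COLOR_RGB2HSV)
for r in range(218,240,2): print(r,[('B' if 100<h<128 and s>110 else 'R' if (h<8 or h>172) and s>110 else 'w' if s<40 and v>110 else '.') for h,s,v in hs[r,376:406].astype(int)].__str__().replace("', '",''))
```

```text
16.4 [ 0.59221263 -0.22742806  0.10854121] [ 0.45942179 -3.10611313  0.01198681] [ 1.11846683 -8.24336473 -4.35715504]
tool 0.29368848575352136 arm reading 0.5441990949902273
218 ['www.....wwwww..wwwwwwwwwwwwwww']
220 ['w.wwwwww..BBBBB.wwwwwwwwwwwwww']
222 ['wwwww.BBBBBB.BBB.wwwwwwwwwwwww']
224 ['wwwwww.BBBB....BB.wwwwwwwwwwww']
226 ['wwwwwww.BBB..R..BB.wwwwwwwwwww']
228 ['wwwwwwww.BBB..R..BB.wwwwwwwwww']
230 ['wwwwwwww..BBB..R..BB.wwwwwwwww']
232 ['wwwwwwwww..BBB....BB.wwwwwwwww']
234 ['wwwwwwwwww.BBBB....BB..www....']
236 ['wwwwwwwwwww.BBBB.RRR..RRRRR...']
238 ['wwwwwwwwwwww.....RRRRRRRRRRR..']
```

Row 228: blue spans columns 8-19 and the hand is at 14, the middle of the band. I'll hold for a second.

carry_out(
  plan=[
    [-0.05,0.25,0,0,0],
    [-0.05,0.25,0,0,0],
    [-0.05,0.25,0,0,0],
    [-0.05,0.25,0,0,0],
    [-0.05,0.25,0,0,0],
    [-0.05,0.25,0,0,0],
    [-0.05,0.25,0,0,0],
    [-0.05,0.25,0,0,0],
    [-0.05,0.25,0,0,0],
    [-0.05,0.25,0,0,0],
    [-0.05,0.25,0,0,0],
  ],
)

```text
clock: 17.55
position: [0.5922, -0.2278, 0.109]
ee_rot: [0.459, -3.108, 0.018]
force: [2.6, -8.4, -5.1]
width: 0.005
```

Run:
```python
from h import *
s=arm.observe(); print(s['clock'],s['position'],s['ee_rot'],s['force'])
r=s['ee_rot']; f=(2*np.arctan2(r[1],r[0])-np.pi/2)%np.pi-np.pi/2
c=s['position'][:2]-PIV; print('tool',f,'arm reading', f+np.arcsin((c@[-np.sin(f),np.cos(f)]+.028)/.1)+.238)
arc(.1,-.029,[.3,.25,.2,.15,.1,.05,0,-.05,-.1,-.15,-.2,-.238,-.28],s['position'],f)
arc(.1,-.045,[-.238],s['position'],f)
```

```text
17.55 [ 0.59215016 -0.22780127  0.10904797] [ 0.45858355 -3.10765816  0.01826797] [ 2.61781482 -8.35241507 -5.116863  ]
tool 0.293016606640224 arm reading 0.5408116955107969
0.3 [-0.   -0.14] 0.01
0.25 [-0.01 -0.66] -0.04
0.2 [-0.04 -1.18] -0.09
0.15 [-0.09 -1.69] -0.14
0.1 [-0.18 -2.21] -0.19
0.05 [-0.28 -2.72] -0.24
0 [-0.42 -3.22] -0.29
-0.05 [-0.57 -3.72] -0.34
-0.1 [-0.75 -4.2 ] -0.39
-0.15 [-0.96 -4.68] -0.44
-0.2 [-1.19 -5.15] -0.49
-0.238 [-1.38 -5.5 ] -0.53
-0.28 [-1.61 -5.87] -0.57
-0.238 [-1.76 -7.05] -0.53
```

carry_out(
  plan=[
    [0,-0.1,0,0,0],
    [0,-0.4,0,-0.02,0],
    [0,-0.8,0,-0.06,0],
    [-0.05,-1.2,0,-0.1,0],
    [-0.1,-1.7,0,-0.14,0],
    [-0.2,-2.2,0,-0.19,0],
    [-0.3,-2.7,0,-0.24,0],
    [-0.4,-3.2,0,-0.29,0],
    [-0.55,-3.7,0,-0.34,0],
    [-0.75,-4.2,0,-0.39,0],
    [-0.95,-4.7,0,-0.44,0],
    [-1.2,-5.1,0,-0.49,0],
    [-1.35,-5.4,0,-0.52,0],
    [-1.45,-5.7,0,-0.53,0],
    [-1.6,-6.2,0,-0.53,0],
    [-1.75,-7,0,-0.53,0],
    [-1.75,-7,0,-0.53,0],
    [-1.75,-7,4,-0.53,0],
    [-1.75,-7,9,-0.53,0],
    [-1.75,-7,9,-0.53,0],
  ],
)

```text
clock: 19.55
position: [0.5775, -0.2998, 0.2058]
ee_rot: [0.371, 3.113, -0.022]
force: [1.0, -0.0, -0.7]
width: 0.008
```

carry_out(
  plan=[
    [0,-5,5,0,0],
    [0,-10,10,0,0],
    [0,-15,10,0,0],
    [0,-20,10,0,0],
    [0,-25,10,0,0],
    [0,-25,10,0,0],
    [0,-25,10,0,0],
  ],
)

```text
clock: 20.25
position: [0.5738, -0.5564, 0.3046]
ee_rot: [0.381, 3.114, -0.028]
force: [-0.6, -0.0, -0.0]
width: 0.003
```

Run:
```python
from h import *
s=arm.observe(); print(s['clock'],s['position'],s['force'])
im,d=save('top','t12'); cv2.imwrite('pics/t12c.png',cv2.resize(im[190:370,130:520,::-1],None,fx=2,fy=2,interpolation=cv2.INTER_CUBIC))
im0=np.load('pics/top0.npz')['im']
for nm,lo,hi in[('purple',(130,80,30),(160,255,255)),('orange',(5,150,60),(16,255,255)),('green',(45,100,40),(80,255,255))]:
    for i in(im0,im): print(nm,[(int(a),c) for a,c,_ in blobs(i,lo,hi,60)[0][:1]])
print('scissors diff',np.abs(im[110:200,250:320].astype(int)-im0[110:200,250:320]).mean())
hs=cv2.cvtColor(im,cv2.COLOR_RGB2HSV)
for r in range(220,240,2): print(r,''.join('B' if 100<h<128 and s>110 else 'R' if (h<8 or h>172) and s>110 else 'w' if s<40 and v>110 else '.' for h,s,v in hs[r,376:406].astype(int)))
```

```text
20.25 [ 0.5737862  -0.5564305   0.30459165] [-0.55921603 -0.03181066 -0.01413096]
purple [(334, array([155.8, 247.8]))]
purple [(338, array([155.7, 247.8]))]
orange [(242, array([158. , 296.2]))]
orange [(242, array([158.2, 296.4]))]
green [(266, array([171. , 352.5]))]
green [(249, array([261.7, 265. ]))]
scissors diff 2.7701587301587303
220 ..........BBBBB.wwwwwww.wwwwww
222 ......BBBBBB.BBB.wwwwwwwwwwwww
224 .ww..w.BBBB....BB.wwwwwwwwwwww
226 wwww..w.BBB..R..BB.wwwwwwwwwww
228 wwwww....BBB..R..BB.wwwwwwwwww
230 wwwwwwww..BBB..R..BB.wwwwwwwww
232 wwwwwwwww..BBB....BB..wwwwwwww
234 wwwwwwwwww..BBB....BB.w.......
236 wwwwwwwwwww.BBBB.RR....RRRR...
238 wwwwwwwwwwww.....RRRRRRRRRRR..
```

View pics/t12c.png

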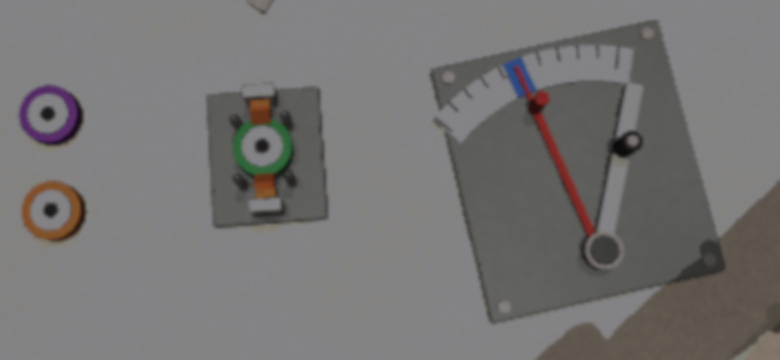

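The final top view shows everything as wanted: the hand is mid-band (518,72), the arm is at rest (post 627,143), the reel is caught (262,146) and the others have not moved. Handing in.

```bash
python3 -c "
from cell import arm
print(arm.sign_off())"
```

```text
the job is handed in; nothing more can be done
None
```

I handed the job in at about 20 s on the robot's clock, with every step done. The sign-off gave no verdict.

- **Reel:** I pressed the green reel into the cradle, reading about 7 N, and let it go. The wrist and top pictures show it centred with both catches over its rim.
- **Reset:** I pushed the red hand back until it pressed against the resting arm, with about 4.7 N pushing back.
- **Hold:** I pushed the arm by its post to a reading of about 0.54 and held it there for over a second. The top camera showed the hand in the middle of the blue band.
- **Return:** I eased the arm back at about 0.5 rad/s.

My last top picture, taken with the gripper clear, shows the hand within about 2 mm of the band's middle and the arm at rest. The orange and purple reels are within 0.2 pixel (under 1 mm) of where they started. The scissors were only compared as an image patch, which hardly changed.

No check failed. One disagreed slightly: just before the last push of the arm, the hand was 7 mm short by geometry but up to 10 mm short in the picture. I pushed about 4.5 mm more, and the picture then showed the hand in the middle of the band.

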